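# Load the field caddy, kick its stand down and hold it upright

### The arm

A 6-joint arm with a two-finger parallel gripper is mounted at the origin on the work surface. World frame = base frame: x ahead of the robot, y to its left, z up, the work surface at z = 0. Lengths are in mm, angles in rad, forces in N, time in s.
With the tool pointing down it reaches from about 325 to 850 mm from the base axis. Payload 15.5 kg.
Tool frame: the origin (TCP) lies at the very end of the fingers, on their centre line; the grasp point (between the pads) lies 19 mm behind it (manip.grip_depth is the distance from the TCP to the grasp point, in mm); z points along the fingers, y is the line along which they close (so a half turn about z gives the same grasp; the last joint's range is limited). The gripper opens to 91 mm and grips with 3 to 60 N. Pads are 32 mm wide; open, the fingers measure 118 mm over their backs; the gripper's body (76 mm by 178 mm) begins 60 mm behind the grasp point.
Start: joints at [-1.274, 0.494, 1.345, -0, 1.302, -0.096], TCP at [239.236, -577.401, 178.315] pointing down, gripper open.
Joint ranges: [-2.91, 2.91], [-0.82, 2.16], [0.22, 2.67], [-1.22, 4.37], [0.12, 2.79], [-3.08, 3.08]. Speed limits (rad/s): [1.89, 1.89, 2.57, 3.01, 3.01, 3.01].

### API

Orientations are given as a unit quaternion [x, y, z, w].
In Python, from workcell import manip gives the robot as it stands. The module is installed in compiled form; this text tells all that it offers.
- The arm moves only by the shell command python3 -m creep 'ROWS' [OPENING]. ROWS is JSON, a list of rows, each a list of 6 numbers: the shift along the tool's x, y, z in cm, then the turn, a rotation vector about the tool's x, y, z in degrees. In form: [[x, y, z, wx, wy, wz], ...]. A call has 1 to 12 rows; each row shifts and turns the commanded pose from where the row before left it, along the tool's axes as they then stand; what a row does not reach is not made up. A row lasts 1/8 s, in which the tool goes at most 62.5 mm and 10.7 degrees, less where a joint would pass 70% of its speed; a pose out of reach is approached as far as the arm can. A call is refused whole if a number of a shift passes 6.25 or a number of a turn 10.7, either way. A call with a gripper value outside its range is refused whole. OPENING is the finger opening in cm, from 0 to 9.12, set as the call begins (- or left out, the last holds). The fingers move at their own pace and stop on an object; the grip force is fixed at half the most. Time passes only in rows, so rows that do not move let the fingers close. It gives the time, the measured TCP pose, the force, the opening and the grip force at its end, in the units of the state.
- manip.observe(): the state, without advancing time (a new reading comes with each control period).
- manip.camera(name): name is "scene" or "top" or "wrist"; returns a dict with "color" (480x640x3 uint8, red, green, blue), "fx", "fy", "cx", "cy" (pixels), "k1" (the pictures are not rectified: a ray, as slopes to the right and down, at radius r is drawn at 1 + k1 r^2 times it, then the intrinsics apply), "xyz" and "rotation" of the camera in the world. Camera axes: x right, y down, z forward; pixel columns grow to the right and rows downward; lengths in mm; the calibration is good to about 2 mm. A picture is of the moment at which its call begins. There is no depth.
- manip.finish_job(): hands the job in; it is judged then, once.
Trained networks look in a picture, given as the dict that the camera call returned (one of the last four; its "shot" number tells which), for a name from the list of things; names that differ only in an ending like _2 or _b are one class to them, and where a whole thing is asked for, a point or a joint stands for the part that bears it (a point fixed in the world has none). Each returns a list of dicts, best first, with "conf" (0 to 1); they miss things now and then, are a little off and sometimes report something else, mostly with a low value. They report only what shows in the picture. A call takes as long as a camera call.
- manip.search_frame(picture, target): "rect" ([centre column, centre row, width, height] in pixels, round what is visible of it).
- manip.masks_of(picture, target): "mask" (480x640 bool, what is visible of it) and "rect" ([centre column, centre row, width, height] in pixels, round what is visible of it).
- manip.place_of(picture, target): "point" ([row, column] in pixels: a listed point, or the origin of a listed thing).
The state is a dict: "time_s": time; "joint_positions": joint angles; "qvel": joint speeds; "joint_efforts": joint torques, N m; "eef_pos": TCP position; "ee_rot": TCP orientation; "wrist_force": force on the tool from outside, world axes, zero at the start; "wrist_torque": the same for the moment, N m; "opening": finger opening in mm; "grasp_force": force on a finger pad.
Only numpy, scipy, OpenCV 4.12 (cv2) and the standard library are available. Lean on these libraries where they do the work, as an engineer would, in place of code of your own. Each camera call takes 0.05 s, during which the arm holds its last target. There are 200 camera calls.

### The job

The slide labeller has dropped two finished slide cartons in its catch tray: put both of them into the white tote on the tipping caddy frame, leaving the round label roll in the tray and the other things on the bench where they are. Then flip the caddy's kickstand down past its over-centre point so that it snaps fully down. Last, take the caddy by its top handle, bring the frame upright and finish still holding it there by that handle, because the kickstand's rubber foot is missing and the frame tips over when let go.

Things in the scene. Friction and masses are not known exactly. Their poses are not given: they have to be found in the camera images.
- carton1_mid (a point): centre of the first finished carton: cardboard block with a paper band, 32 (its x) x 80 (its y) x 28 mm high, lying flat in the catch tray, 80 to 170 g. Grasp it across the 32 mm.
- carton2_mid (a point): centre of the second finished carton, identical to the first
- roll: white paper label roll standing in the same tray: ring 42 mm across, 26 mm high, origin at the centre of its underside. It stays in the tray. The two cartons and the roll lie in a row along the tray's x in any order, about 85 mm apart
- labeller: labelling machine, which stands firm, with its catch tray. Origin: underside of the tray's centre. Tray 300 (x) x 150 (y) mm, floor 4 mm thick, rim 16 mm high; the machine (260 x 200 mm, 130 mm high) begins 80 mm from the origin on the tray's -y side
- tote_in (a point): centre of the inner floor of the white open tote fixed on the caddy frame, leaning with it. Inside 150 (x) x 140 (y) x 45 mm deep, walls 5 mm; a bracket rises 28 mm above the rim mid-way along its +y wall. Its axes are the frame's: x the way the frame tips, y along the hub axle towards the kickstand, z along the stem. From here the hub axis midpoint is 20 mm to -x, 145 mm to +y, 15 mm to +z
- handle (a point): black rubber top handle of the caddy, an upturned U fixed to the frame: round bar of 18 mm diameter along the frame's y, 100 mm long between the centres of its two legs, which run 60 mm down; free below between the legs. This point is the centre of the bar; axes those of the frame. It lies 200 mm along the frame's z from the hub axis, which is 65 mm above the bench. A pinch across the round bar lets the frame turn between the pads
- frame (a joint): lean of the caddy frame about its hub axle (rad): 0 = upright, positive = tipped along the frame's +x (away from the robot). Its hub spring and its weight tip it over to its stop at 0.38, where it starts; holding it upright takes about 4 to 7 N sideways at the handle. It has no stop at upright: it goes on to -0.35
- kickstand (a joint): kickstand angle (rad): 0 = folded (points along the frame's +y, away from the stem, and 16 degrees up), 1.85 = fully down (points along the frame's -z). It turns in the frame's y-z plane. An over-centre spring holds it at 0; past about 0.9 it snaps down to 1.85 by itself. Starting it takes about 4 to 6 N at 75 mm from the pivot
- kick_pivot (a point): kickstand pivot, on the frame's cross tube: in frame axes 105 mm +y and 55 mm +z from the hub axis midpoint. The kickstand is a steel bar of 12 mm diameter and 105 mm long from here. A bracket 22 mm wide lies on its stem side
- kick_tip (a point): centre of the free end of the kickstand, 105 mm from the pivot, radius 7.5 mm
- dishes: loose stack of petri dishes, 90 mm across, 52 mm high, bystander; origin at the centre of its underside
- bottle: loose amber glass bottle, 42 mm across, 85 mm high, bystander; origin at the centre of its underside
- beaker: loose clear beaker, 70 mm across, 85 mm high, bystander; origin at the centre of its underside
- marker: loose marker pen, 130 mm long, 14 mm thick, bystander; origin under its middle

How it is judged:
By the outcome, as a careful person would: the job done as asked, in the order asked, and still so for the second after the job is handed in, while the arm keeps its last pose, push and grip.
It also fails if it takes over 72 s, if anything falls off the work surface, if the arm or the gripper's body presses on something with over 40 N, if the wrist force passes 120 N, or if a joint passes its speed limit or range.

## Working session

There is one attempt and no reset: what is moved stays moved. The work goes in short steps, Python scripts to look and compute and a shell command to move; the robot and the scene stay as the last step left them, time stands still between calls to the robot, and variables do not carry over. Pictures are saved under pics/ and viewed, at most 10 in all, crops included, and the job is handed in when it is done.

```bash
mkdir -p pics; cat > h.py <<'E'
import numpy as np, cv2, json
from scipy.spatial.transform import Rotation as R
from scipy.optimize import least_squares
from workcell import manip
def ray(p,row,col):
    s=np.array([(col-p["cx"])/p["fx"],(row-p["cy"])/p["fy"]]); u=s.copy()
    for _ in range(20): u=s/(1+p["k1"]*(u@u))
    M=np.array(p["rotation"],float)
    M=M if M.shape==(3,3) else R.from_quat(M).as_matrix()
    return np.array(p["xyz"],float), M@np.array([u[0],u[1],1])
def onz(p,row,col,z):
    o,d=ray(p,row,col); return o+d*(z-o[2])/d[2]
def tri(rs):
    A=0;b=0
    for o,d in rs:
        d=d/np.linalg.norm(d);P=np.eye(3)-np.outer(d,d);A=A+P;b=b+P@o
    return np.linalg.solve(A,b)
def proj(p,X):
    M=np.array(p["rotation"],float); M=M if M.shape==(3,3) else R.from_quat(M).as_matrix()
    c=M.T@(np.array(X)-np.array(p["xyz"]));u=c[:2]/c[2];u=u*(1+p["k1"]*(u@u))
    return u*[p["fx"],p["fy"]]+[p["cx"],p["cy"]]
def save(p,n): cv2.imwrite("pics/"+n,p["color"][:,:,::-1])
E
python3 - <<'E'
from h import *
np.set_printoptions(precision=1,suppress=True)
P={n:manip.camera(n) for n in("scene","top","wrist")}
for n in P: save(P[n],n+"0.png"); print(n,P[n]["xyz"],P[n]["fx"])
for t in ["carton1_mid","carton2_mid","roll","labeller","tote_in","handle","kick_pivot","kick_tip","dishes","bottle","beaker","marker"]:
    rs=[]
    for n in("scene","top"):
        r=manip.place_of(P[n],t)
        print(t,n,[(np.round(q["point"],1).tolist(),round(q["conf"],2)) for q in r[:3]])
        if r: rs.append(ray(P[n],*r[0]["point"]))
    if len(rs)==2: print("   ",tri(rs))
E
python3 -c "
import cv2,numpy as np
a=[cv2.imread('pics/%s0.png'%n) for n in('scene','top')]"
```

```text
scene [1371.4  362.2  687.1] 451.63540463360465
top [ 422.8   73.5 1159.9] 457.1243324805668
wrist [ 313.  -545.8  384.3] 332.83126191245805
carton1_mid scene [([235.1, 221.3], 0.55)]
carton1_mid top [([310.5, 473.2], 0.76)]
    [ 419.  -319.8   19.7]
carton2_mid scene [([248.7, 202.9], 0.63)]
carton2_mid top [([278.5, 468.6], 0.63)]
    [ 502.5 -318.3   21.4]
roll scene [([272.6, 186.0], 0.77)]
roll top [([238.5, 464.1], 0.78)]
    [ 604.  -310.1   12.3]
labeller scene [([252.9, 200.8], 0.89), ([274.0, 187.1], 0.43), ([272.7, 381.8], 0.35)]
labeller top [([275.2, 471.5], 0.89), ([189.3, 389.2], 0.4), ([311.2, 474.2], 0.32)]
    [ 509.9 -326.3   11.4]
tote_in scene [([265.9, 289.3], 0.85), ([213.7, 325.7], 0.29)]
tote_in top [([272.3, 366.7], 0.83), ([277.7, 167.6], 0.68)]
    [517.9 -54.4  35.9]
handle scene [([215.3, 326.8], 0.83)]
handle top [([222.4, 305.5], 0.63)]
    [604.1  86.1 249.6]
kick_pivot scene [([270.4, 381.4], 0.71)]
kick_pivot top [([248.6, 264.3], 0.81)]
    [567.6 191.5 113.1]
kick_tip scene [([274.3, 425.1], 0.68)]
kick_tip top [([231.2, 219.9], 0.76)]
    [602.7 288.4 149.7]
dishes scene [([323.8, 218.1], 0.81), ([253.5, 201.1], 0.38)]
dishes top [([189.0, 388.1], 0.77)]
    [ 739.7 -123.5    7.8]
bottle scene [([317.1, 495.0], 0.91)]
bottle top [([281.3, 169.1], 0.68), ([182.5, 319.7], 0.2)]
    [500.6 446.1   0.3]
beaker scene [([367.3, 395.4], 0.89)]
beaker top [([194.3, 238.4], 0.89), ([239.8, 463.1], 0.66)]
    [726.9 269.5   3.8]
marker scene [([354.1, 290.9], 0.89), ([254.5, 201.4], 0.17)]
marker top [([193.1, 240.5], 0.72), ([183.7, 316.2], 0.49)]
    [762.2 168.8  54.7]
```

View pics/scene0.png

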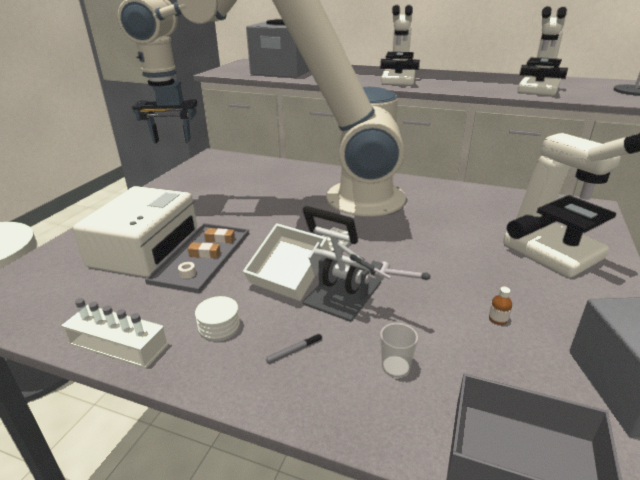

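View pics/top0.png

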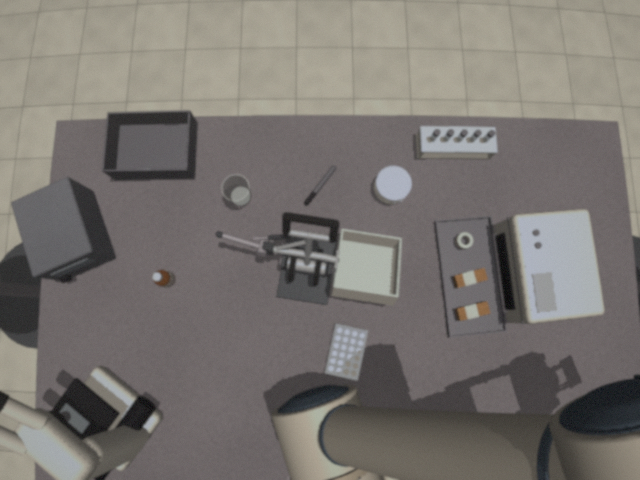

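The scene view shows the labeller tray with the roll at (187,270) and cartons at (204,250) and (220,236), the tote at (290,265), the handle at (330,220) and the kickstand tip at (425,275). In the top view the cartons are at (470,278) and (472,311), and the roll is at (464,240).

Next I'll fit the frame model and the tray row.

```bash
cat >> h.py <<'E'
def framepts(q,lean=.38):
    hx,hy,yaw=q; Rm=R.from_euler("z",yaw)*R.from_euler("y",lean)
    L=dict(tote_in=[20,-145,-15],handle=[0,0,200],kick_pivot=[0,105,55],kick_tip=[0,105+105*np.cos(.279),55+105*np.sin(.279)])
    return {k:np.array([hx,hy,65])+Rm.apply(v) for k,v in L.items()},Rm
def go(pos,rot):
    "shift (cm) in current tool axes, turn (deg) in tool axes"
    s=manip.observe();Rt=R.from_quat(s["ee_rot"])
    a=(Rt.inv().apply(np.array(pos)-s["eef_pos"])/10).round(2)
    opts=[(Rt.inv()*r).as_rotvec(degrees=True).round(1) for r in (rot,rot*R.from_euler("z",np.pi))]
    i=int(np.argmin([np.linalg.norm(o) for o in opts]))
    print("shift",a,"turn",opts[i],"other",opts[1-i],"j6",round(s["joint_positions"][5],2))
def axes(close,down):
    z=np.array(down,float);z/=np.linalg.norm(z);y=np.array(close,float);y-=z*(y@z);y/=np.linalg.norm(y)
    return R.from_matrix(np.c_[np.cross(y,z),y,z])
E
python3 - <<'E'
from h import *
np.set_printoptions(precision=2,suppress=True)
P={n:manip.camera(n) for n in("scene","top")}
ob=[]
for t in ["tote_in","handle","kick_pivot","kick_tip"]:
    for n in P:
        r=manip.place_of(P[n],t)
        if r: ob.append((t,n,r[0]["point"][::-1]))
def f(q): 
    F,_=framepts(q[:3],q[3] if len(q)>3 else .38); return np.concatenate([proj(P[n],F[t])-uv for t,n,uv in ob])
for q0 in ([570,90,.1],[570,90,.1,.38]):
    s=least_squares(f,q0,loss="soft_l1",f_scale=2); print(s.x); print(s.fun.reshape(-1,2))
F,_=framepts(least_squares(f,[570,90,.1],loss="soft_l1",f_scale=2).x); print(F)
for t,z in(("carton1_mid",18),("carton2_mid",18),("roll",4),("labeller",0)):
    for n in P:
        r=manip.place_of(P[n],t)
        if r: print(t,n,onz(P[n],*r[0]["point"],z))
p=P["top"]
for t,z in(("carton1_mid",32),("labeller",10)):
  for m in manip.masks_of(p,t)[:2]:
    c=max(cv2.findContours(m["mask"].astype(np.uint8),0,1)[0],key=cv2.contourArea)[:,0]
    w=np.array([onz(p,v,u,z)[:2] for u,v in c],np.float32)
    print(t,m["conf"],cv2.minAreaRect(w))
s=manip.observe();print(R.from_quat(s["ee_rot"]).as_matrix())
E
```

```text
[531.04  94.15  -0.17]
[[ 1.06  0.12]
 [-0.24 -2.05]
 [ 3.08 -1.22]
 [-0.41  0.5 ]
 [-0.72 -0.6 ]
 [ 2.7  -0.09]
 [-0.94  3.12]
 [ 0.05  0.53]]
[528.88  94.29  -0.17   0.4 ]
[[ 1.53 -0.28]
 [-0.32 -1.05]
 [ 2.47  0.04]
 [-0.16 -0.42]
 [-0.61 -0.69]
 [ 2.72  0.42]
 [-0.96  3.25]
 [ 0.14  0.86]]
{'tote_in': array([519.02, -50.93,  43.65]), 'handle': array([604.13,  81.45, 250.73]), 'kick_pivot': array([569.13, 194.11, 116.08]), 'kick_tip': array([596.98, 291.72, 142.93])}
carton1_mid scene [ 408.45 -329.17   18.  ]
carton1_mid top [ 422.5  -330.49   18.  ]
carton2_mid scene [ 506.59 -322.92   18.  ]
carton2_mid top [ 503.61 -317.84   18.  ]
roll scene [ 589.47 -309.25    4.  ]
roll top [ 603.42 -312.28    4.  ]
labeller scene [ 502.74 -332.75    0.  ]
labeller top [ 513.56 -333.22    0.  ]
carton1_mid 0.88 ((420.4034729003906, -317.3795166015625), (35.77098846435547, 89.04720306396484), 12.136887550354004)
labeller 0.95 ((520.8436889648438, -461.8192138671875), (303.11273193359375, 432.8211975097656), 4.220303535461426)
[[ 0.92  0.38 -0.  ]
 [ 0.38 -0.92  0.  ]
 [ 0.   -0.   -1.  ]]
```

```bash
python3 -c "
from h import *
a=.15
go([440,-318,178],axes([np.cos(a),np.sin(a),0],[0,0,-1]))"
```

```text
shift [ 28.48 -16.28   0.03] turn [ -0.   -0.  -76.1] other [ -0.    0.  103.9] j6 -0.1
```

```bash
python3 -m creep '[[4.07,-2.33,0,0,0,0],[4.07,-2.33,0,0,0,0],[4.07,-2.33,0,0,0,0],[4.07,-2.33,0,0,0,0],[4.07,-2.33,0,0,0,0],[4.07,-2.33,0,0,0,0],[4.07,-2.33,0,0,0,0]]' 6.0
python3 -m creep '[[0,0,0,0,0,-9.5],[0,0,0,0,0,-9.5],[0,0,0,0,0,-9.5],[0,0,0,0,0,-9.5],[0,0,0,0,0,-9.5],[0,0,0,0,0,-9.5],[0,0,0,0,0,-9.5],[0,0,0,0,0,-9.6],[0,0,0,0,0,0],[0,0,0,0,0,0]]'
cat > near.py <<'E'
from h import *
np.set_printoptions(precision=1,suppress=True)
import sys
p=manip.camera("wrist"); save(p,sys.argv[1]+".png")
for t in("carton1_mid","roll"):
  for r in manip.place_of(p,t): print(t,r["conf"],onz(p,*r["point"],18 if t[0]=="c" else 4))
  for m in manip.masks_of(p,t)[:3]:
    c=max(cv2.findContours(m["mask"].astype(np.uint8),0,1)[0],key=cv2.contourArea)[:,0]
    w=np.array([onz(p,v,u,32 if t[0]=="c" else 30)[:2] for u,v in c],np.float32)
    print(t,m["conf"],m["rect"],cv2.minAreaRect(w))
s=manip.observe();print(s["time_s"],s["eef_pos"],s["joint_positions"])
E
python3 near.py w1
```

```text
time_s: 3.22
eef_pos: [440.9, -316.5, 178.5]
ee_rot: [0.981, 0.195, 0.0, 0.0]
wrist_force: [0.5, 0.4, -0.7]
opening: 59.7
grasp_force: 0.0
time_s: 4.47
eef_pos: [440.0, -317.7, 178.3]
ee_rot: [0.654, 0.757, 0.0, 0.0]
wrist_force: [-0.6, 0.3, -0.0]
opening: 59.9
grasp_force: 0.0
carton1_mid 0.81 [ 425.2 -320.4   18. ]
carton1_mid 0.92 [304.1, 218.6, 37.1, 72.7] ((422.2037353515625, -318.52020263671875), (33.868553161621094, 83.22802734375), 11.71672534942627)
roll 0.77 [ 596.5 -305.9    4. ]
roll 0.97 [458.4, 227.2, 43.2, 40.3] ((593.5610961914062, -304.37615966796875), (40.992431640625, 50.59739685058594), 72.1433334350586)
4.725 [ 440.  -317.7  178.3] [-0.7  0.4  1.5  0.   1.2 -0.9]
```

View pics/w1.png

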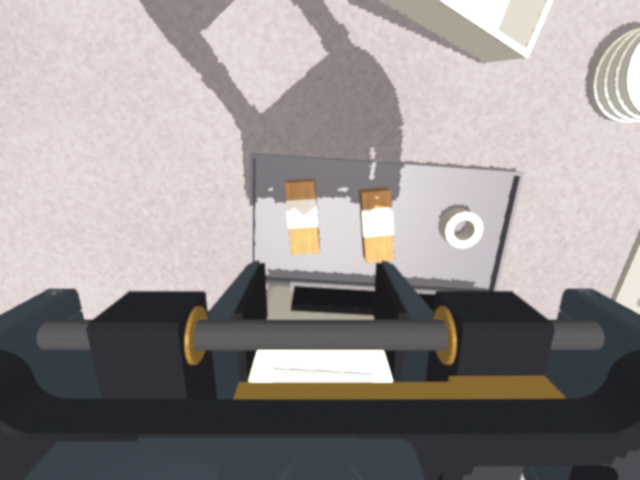

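```bash
python3 -c "
from h import *
a=np.radians(11.7)
go([423,-319,8],axes([np.cos(a),np.sin(a),0],[0,0,-1]))"
```

```text
shift [ 0.12 -1.7  17.03] turn [ 0.  -0.  -3.2] other [ -0.   -0.  176.8] j6 -0.88
```

```bash
python3 -m creep '[[0.12,-1.7,0,0,0,0],[0,0,0,0,0,-3.2],[0,0,4,0,0,0],[0,0,4,0,0,0],[0,0,4,0,0,0],[0,0,2.5,0,0,0],[0,0,1.5,0,0,0],[0,0,1,0,0,0],[0,0,0,0,0,0],[0,0,0,0,0,0]]'
python3 -m creep '[[0,0,0,0,0,0],[0,0,0,0,0,0],[0,0,0,0,0,0],[0,0,0,0,0,0],[0,0,0,0,0,0]]' 2.0
python3 -m creep '[[0,0,-2,0,0,0],[0,0,-4,0,0,0],[0,0,-5,0,0,0],[0,0,-5,0,0,0],[0,0,0,0,0,0]]'
python3 - <<'E'
from h import *
F,Rm=framepts([530.5,94.2,-.17]); 
print(F["tote_in"])
rot=axes(Rm.apply([1,0,0]),Rm.apply([0,0,-1]))
for h in(110,6): go(F["tote_in"]+Rm.apply([32,-5,h]),rot)
E
```

```text
time_s: 5.98
eef_pos: [423.3, -319.4, 9.0]
ee_rot: [0.631, 0.776, -0.0, 0.001]
wrist_force: [0.1, -0.1, -0.1]
opening: 59.9
grasp_force: 0.0
time_s: 6.6
eef_pos: [423.0, -319.0, 8.3]
ee_rot: [0.631, 0.776, 0.0, 0.0]
wrist_force: [0.3, -0.2, 0.1]
opening: 19.8
grasp_force: 0.0
time_s: 7.22
eef_pos: [424.6, -320.5, 171.9]
ee_rot: [0.631, 0.776, -0.0, 0.003]
wrist_force: [-0.1, 0.4, -0.4]
opening: 20.0
grasp_force: 0.0
[518.79051029 -50.91076655  43.65162108]
shift [21.42 21.1   3.76] turn [21.8  4.4 21.2] other [  -6.1   30.4 -155.8] j6 -0.96
shift [22.89 17.47 13.4 ] turn [21.8  4.4 21.2] other [  -6.1   30.4 -155.8] j6 -0.96
```

```bash
python3 near.py w2
```

```text
carton1_mid 0.95 [318.5, 217.7, 33.3, 76.0] ((421.6064758300781, -318.6197814941406), (33.08264923095703, 83.15087127685547), 13.496869087219238)
roll 0.75 [ 597.8 -307.4    4. ]
roll 0.65 [474.0, 238.2, 48.7, 42.3] ((593.7900390625, -304.415771484375), (41.11572265625, 50.683040618896484), 62.75008010864258)
7.475 [ 422.4 -318.5  167.1] [-0.8  0.4  1.6  0.   1.2 -1. ]
```

View pics/w2.png

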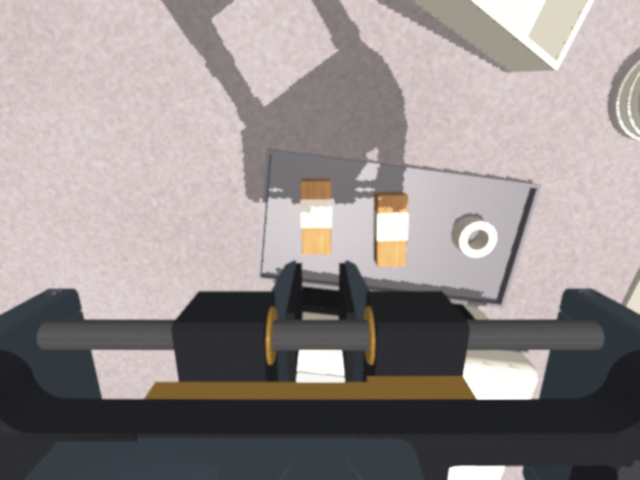

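The wrist view shows both cartons still in the tray, at (317,217) and (392,230), with the fingers closed and empty. I'll check where the TCP projects in the picture.

```bash
python3 - <<'E'
from h import *
np.set_printoptions(precision=2,suppress=True)
p=manip.camera("wrist");s=manip.observe()
T=np.array(s["eef_pos"]);Rt=R.from_quat(s["ee_rot"])
print(T,p["xyz"],p["k1"],p["fx"],p["cx"],p["cy"]);print(np.array(p["rotation"]))
print("cam in tool",Rt.inv().apply(p["xyz"]-T))
print("tcp px",proj(p,T),"fingertips ±10:",proj(p,T+Rt.apply([0,10,0])),proj(p,T+Rt.apply([0,-10,0])),"below",proj(p,[T[0],T[1],18]))
q=manip.camera("top"); print("top tcp",proj(q,T)); save(q,"t2.png")
sc=manip.camera("scene");print("scene tcp",proj(sc,T)); 
a=cv2.resize(q["color"][180:360,380:560],(540,540));b=cv2.resize(sc["color"][140:300,130:290],(480,540))[:, :250]
u=proj(sc,T).astype(int);v=proj(q,T).astype(int)
A=q["color"].copy();B=sc["color"].copy();cv2.circle(A,tuple(int(i) for i in v),3,(255,0,0),1);cv2.circle(B,tuple(int(i) for i in u),3,(255,0,0),1)
A=cv2.resize(A[200:350,400:530],(390,450));B=cv2.resize(B[150:300,130:260],(390,450))
cv2.imwrite("pics/c2.png",np.hstack([A,B])[:,:,::-1])
E
```

```text
[ 422.47 -318.53  167.14] [ 407.55 -240.32  373.77] -0.009758630673851118 332.83126191245805 320.0389795373007 239.13497037231002
[0.98 0.1  0.01 0.14]
cam in tool [  79.99    1.13 -206.48]
tcp px [318.61 268.66] fingertips ±10: [333.7  268.67] [303.52 268.65] below [319.49 219.44]
top tcp [493.29 309.48]
scene tcp [212.6  189.08]
```

View pics/c2.png

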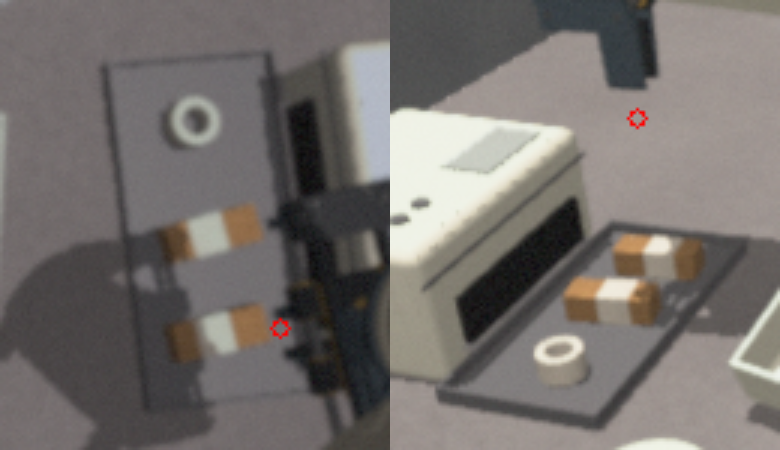

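The crop shows the real fingertips about 10 px above the projected TCP (red circle). So the fingers seem to end well short of the reported TCP. I'll quantify the gap.

```bash
python3 - <<'E'
from h import *
np.set_printoptions(precision=1,suppress=True)
print([a for a in dir(manip) if a[0]!="_"],manip.grip_depth)
sc=manip.camera("scene");w=manip.camera("wrist");s=manip.observe()
T=np.array(s["eef_pos"]);Rt=R.from_quat(s["ee_rot"]);print(T,s["opening"],s["wrist_force"])
A=sc["color"][130:210,150:270];k=6;A=cv2.resize(A,None,fx=k,fy=k*.9,interpolation=cv2.INTER_CUBIC)
for d,c in((0,(255,0,0)),(-15,(255,160,0)),(-30,(0,255,0)),(-45,(0,200,255))):
  for y in(-23.5,-10,10,23.5):
    u=proj(sc,T+Rt.apply([0,y,d]));cv2.circle(A,(int((u[0]-150)*k),int((u[1]-130)*k*.9)),3,c,-1)
B=w["color"][220:380,220:420];B=cv2.resize(B,None,fx=2.6,fy=2.6,interpolation=cv2.INTER_CUBIC)
B=cv2.resize(w["color"][230:330,250:390],None,fx=5,fy=5,interpolation=cv2.INTER_CUBIC)
for d,c in((0,(255,0,0)),(-15,(255,160,0)),(-30,(0,255,0)),(-45,(0,200,255))):
  for y in(-10,10):
    u=proj(w,T+Rt.apply([0,y,d]));cv2.circle(B,(int((u[0]-250)*5),int((u[1]-230)*5)),3,c,-1)
B=cv2.resize(B,(400,300));A=cv2.resize(A,(400,300))
cv2.imwrite("pics/c3.png",np.hstack([A,B])[:,:,::-1])
E
```

```text
['Unreachable', 'camera', 'finish_job', 'grip_depth', 'masks_of', 'observe', 'place_of', 'search_frame'] 18.8
[ 422.8 -318.9  167.8] 19.78488800997931 [-0.7  0.2  0. ]
```

View pics/c3.png

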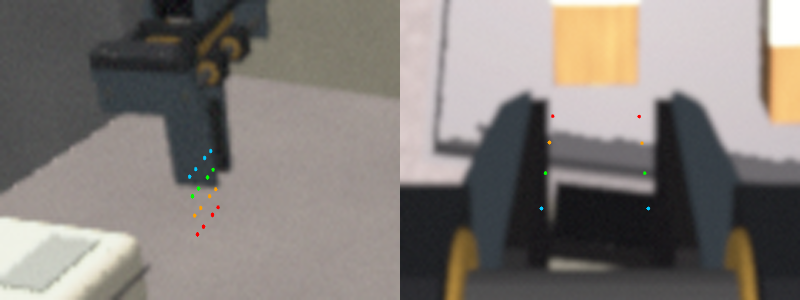

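The left half of the crop shows the fingertips ending between the -15 and -45 mm marks. The right half shows the tip width matching about -33 mm. So the real fingertips end about 33 mm behind the reported TCP. I'll descend further, watching the force for contact with the floor.

```bash
python3 -m creep '[[0,0,4,0,0,0],[0,0,4,0,0,0],[0,0,4,0,0,0],[0,0,2.5,0,0,0],[0,0,1.5,0,0,0],[0,0,1,0,0,0],[0,0,1,0,0,0],[0,0,0.5,0,0,0],[0,0,0,0,0,0],[0,0,0,0,0,0]]' 6.0; python3 -m creep '[[0,0,0.2,0,0,0],[0,0,0.2,0,0,0],[0,0,0,0,0,0]]'; python3 -m creep '[[0,0,0.2,0,0,0],[0,0,0,0,0,0]]'
```

```text
time_s: 8.98
eef_pos: [423.2, -319.2, -16.3]
ee_rot: [0.631, 0.776, -0.0, 0.0]
wrist_force: [-0.7, 0.4, 0.2]
opening: 60.3
grasp_force: 0.0
time_s: 9.35
eef_pos: [423.0, -319.0, -20.8]
ee_rot: [0.631, 0.776, 0.0, -0.0]
wrist_force: [-0.2, 0.0, 0.0]
opening: 60.0
grasp_force: 0.0
time_s: 9.6
eef_pos: [423.0, -319.0, -22.8]
ee_rot: [0.631, 0.776, 0.0, -0.0]
wrist_force: [-1.2, -0.3, 0.2]
opening: 60.0
grasp_force: 0.0
```

```bash
python3 -m creep '[[0,0,0.1,0,0,0],[0,0,0.1,0,0,0],[0,0,0,0,0,0]]'; python3 -m creep '[[0,0,0.1,0,0,0],[0,0,0.1,0,0,0],[0,0,0,0,0,0]]';python3 -m creep '[[0,0,0,0,0,0],[0,0,0,0,0,0],[0,0,0,0,0,0],[0,0,0,0,0,0],[0,0,0,0,0,0]]' 2.0
```

```text
time_s: 9.98
eef_pos: [423.0, -319.0, -24.8]
ee_rot: [0.631, 0.776, 0.0, -0.0]
wrist_force: [1.8, -0.7, -0.8]
opening: 60.1
grasp_force: 0.0
time_s: 10.35
eef_pos: [423.0, -319.0, -26.8]
ee_rot: [0.631, 0.776, 0.0, -0.0]
wrist_force: [-0.5, -0.2, 0.3]
opening: 59.8
grasp_force: 0.0
time_s: 10.98
eef_pos: [423.0, -319.0, -26.7]
ee_rot: [0.631, 0.776, 0.0, -0.0]
wrist_force: [-1.3, 0.7, -0.4]
opening: 31.9
grasp_force: 30.0
```

```bash
python3 -m creep '[[0,0,-2,0,0,0],[0,0,-5,0,0,0],[0,0,-5,0,0,0],[0,0,-5,0,0,0],[0,0,0,0,0,0]]'
python3 - <<'E'
from h import *
F,Rm=framepts([530.5,94.2,-.17]); 
rot=axes(Rm.apply([1,0,0]),Rm.apply([0,0,-1]))
for h in(80,-27): go(F["tote_in"]+Rm.apply([30,-5,h]),rot)
print(manip.observe()["opening"])
E
```

```text
time_s: 11.6
eef_pos: [424.7, -320.5, 146.7]
ee_rot: [0.631, 0.776, -0.0, 0.003]
wrist_force: [0.9, 0.7, -1.8]
opening: 32.0
grasp_force: 30.0
shift [21.9  19.88  3.95] turn [21.8  4.4 21.2] other [  -6.1   30.4 -155.8] j6 -0.96
shift [23.41 16.15 13.86] turn [21.8  4.4 21.2] other [  -6.1   30.4 -155.8] j6 -0.96
31.985899257403187
```

```bash
python3 -m creep '[[3.65,3.3,0,0,0,0],[3.65,3.3,0,0,0,0],[3.65,3.3,0,0,0,0],[3.65,3.3,0,0,0,0],[3.65,3.3,0,0,0,0],[3.65,3.3,0,0,0,0],[0,0,0,7.3,1.5,7.1],[0,0,0,7.3,1.5,7.1],[0,0,0,7.2,1.4,7.0],[0,0,0,0,0,0],[0,0,0,0,0,0]]'
python3 - <<'E'
from h import *
F,Rm=framepts([530.5,94.2,-.17]); 
rot=axes(Rm.apply([1,0,0]),Rm.apply([0,0,-1]))
for h in(80,-27): go(F["tote_in"]+Rm.apply([30,-5,h]),rot)
p=manip.camera("wrist");save(p,"w4.png")
np.set_printoptions(precision=1,suppress=True)
for t in["tote_in"]: 
    r=manip.place_of(p,t);print([(q["conf"],q["point"],onz(p,*q["point"],43.6)) for q in r],proj(p,F[t])[::-1])
E
```

```text
time_s: 12.98
eef_pos: [571.5, -64.0, 142.4]
ee_rot: [0.749, 0.634, -0.122, -0.148]
wrist_force: [0.7, -0.1, -1.3]
opening: 32.0
grasp_force: 30.0
shift [-0.12  1.65  3.18] turn [-0.3 -0.2  0.3] other [   0.3   -0.5 -179.7] j6 -0.04
shift [-0.16  1.7  13.88] turn [-0.3 -0.2  0.3] other [   0.3   -0.5 -179.7] j6 -0.04
[(0.56, [219.4, 315.7], array([529.3, -47.3,  43.6]))] [223.9 306.5]
```

View pics/w4.png

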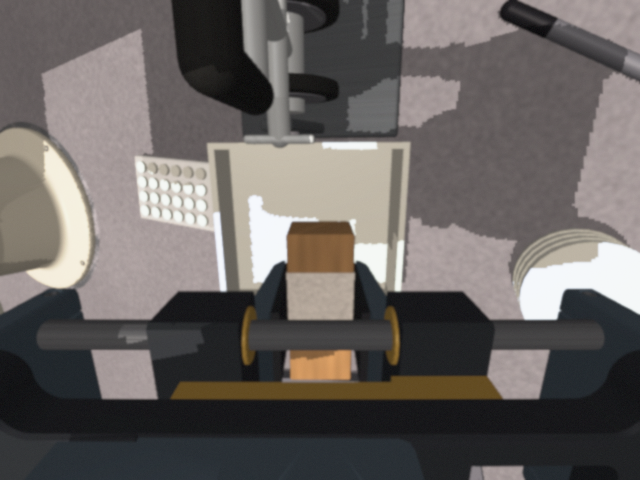

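The wrist view shows the tote square under the gripper. Its rim spans cols 210–410, the bracket is at (285,138), and the held carton is centred at col 320. The tote centre is about 8 mm to the left, so it sits slightly further +x than the model says. I'll lower the carton now.

```bash
python3 -m creep '[[0,2,0,0,0,0],[0,0,3,0,0,0],[0,0,3,0,0,0],[0,0,2.5,0,0,0],[0,0,2,0,0,0],[0,0,1.5,0,0,0],[0,0,1,0,0,0],[0,0,0,0,0,0],[0,0,0,0,0,0]]'; python3 -m creep '[[0,0,0.3,0,0,0],[0,0,0,0,0,0]]'; python3 -m creep '[[0,0,0.2,0,0,0],[0,0,0,0,0,0]]'
```

```text
time_s: 14.2
eef_pos: [542.7, -58.6, 15.8]
ee_rot: [0.75, 0.633, -0.122, -0.148]
wrist_force: [0.2, -0.9, 0.0]
opening: 31.7
grasp_force: 30.0
time_s: 14.45
eef_pos: [541.0, -58.3, 12.5]
ee_rot: [0.75, 0.633, -0.122, -0.148]
wrist_force: [0.3, 0.2, -0.7]
opening: 31.8
grasp_force: 30.0
time_s: 14.7
eef_pos: [540.1, -58.1, 10.6]
ee_rot: [0.75, 0.633, -0.122, -0.148]
wrist_force: [0.7, -0.2, -1.4]
opening: 31.8
grasp_force: 30.0
```

```bash
python3 -m creep '[[0,0,0.2,0,0,0],[0,0,0,0,0,0]]'; python3 -m creep '[[0,0,0.2,0,0,0],[0,0,0,0,0,0]]'
```

```text
time_s: 14.95
eef_pos: [539.4, -58.0, 8.8]
ee_rot: [0.75, 0.633, -0.122, -0.148]
wrist_force: [0.6, -0.4, -1.1]
opening: 31.9
grasp_force: 30.0
time_s: 15.2
eef_pos: [538.7, -57.8, 6.9]
ee_rot: [0.75, 0.633, -0.122, -0.148]
wrist_force: [-0.5, -0.0, -1.8]
opening: 31.8
grasp_force: 30.0
```

```bash
python3 -m creep '[[0,0,0,0,0,0],[0,0,0,0,0,0],[0,0,0,0,0,0],[0,0,-1,0,0,0],[0,0,-3,0,0,0],[0,0,-5,0,0,0],[0,0,-5,0,0,0],[0,0,0,0,0,0]]' 4.6
python3 - <<'E'
from h import *
a=np.radians(12.5)
go([505,-318,100],axes([np.cos(a),np.sin(a),0],[0,0,-1]))
p=manip.camera("wrist");save(p,"w5.png")
print([(q["conf"],q["point"],proj(p,[0,0,0])[0]) for q in manip.place_of(p,"carton1_mid")])
E
```

```text
time_s: 16.2
eef_pos: [593.8, -67.9, 140.5]
ee_rot: [0.75, 0.634, -0.12, -0.145]
wrist_force: [-0.1, 0.3, -0.5]
opening: 45.9
grasp_force: 0.0
shift [-26.16  -2.76   5.34] turn [-21.4  -4.4 -21.9] other [ -6.2  29.7 155.3] j6 -0.04
[]
```

View pics/w5.png

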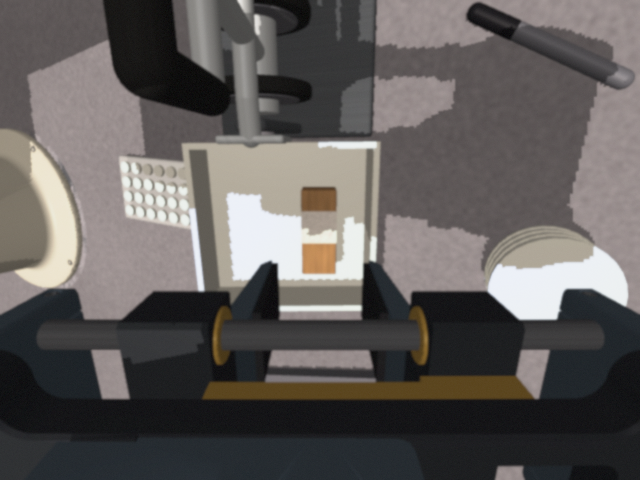

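Carton 1 lies in the tote at (319,230) and stayed where I put it. Now carton 2.

```bash
python3 -m creep '[[0,0,0,-7.1,-1.5,-7.3],[0,0,0,-7.1,-1.5,-7.3],[0,0,0,-7.2,-1.4,-7.3],[0,0,0,0,0,0]]' 5.6
python3 -c "
from h import *
a=np.radians(12.5)
go([505,-318,130],axes([np.cos(a),np.sin(a),0],[0,0,-1]))"
```

```text
time_s: 16.8
eef_pos: [587.5, -66.7, 136.2]
ee_rot: [0.626, 0.78, -0.002, -0.005]
wrist_force: [0.7, 0.6, 1.0]
opening: 56.1
grasp_force: 0.0
shift [-22.74 -13.51   0.62] turn [-0.5 -0.3  0. ] other [   0.5   -0.8 -180. ] j6 -0.43
```

```bash
python3 -m creep '[[-4.55,-2.7,0,0,0,0],[-4.55,-2.7,0,0,0,0],[-4.55,-2.7,0,0,0,0],[-4.55,-2.7,0,0,0,0],[-4.55,-2.7,0,0,0,0],[0,0,0,0,0,0],[0,0,0,0,0,0],[0,0,0,0,0,0]]'; python3 near.py w6
python3 -c "
from h import *
p=manip.camera('top')
for m in manip.masks_of(p,'carton1_mid'): print(m['conf'],m['rect'])"
```

```text
time_s: 17.8
eef_pos: [508.5, -317.6, 136.3]
ee_rot: [0.626, 0.78, -0.001, -0.004]
wrist_force: [1.1, 0.4, 0.8]
opening: 56.1
grasp_force: 0.0
carton1_mid 0.35 [444.8, 23.4, 133.4, 46.8] ((567.0777587890625, -125.53389739990234), (106.88373565673828, 35.05804443359375), 12.656896591186523)
roll 0.6 [ 509.4 -321.5    4. ]
roll 0.57 [ 597.  -308.2    4. ]
roll 0.71 [409.9, 236.2, 45.5, 47.3] ((596.23046875, -304.0520324707031), (39.894954681396484, 47.244102478027344), 47.48357391357422)
18.05 [ 508.4 -318.1  136.7] [-0.7  0.5  1.5 -0.   1.2 -0.9]
0.74 [372.9, 255.1, 33.5, 20.0]
0.54 [241.1, 245.5, 51.9, 23.0]
```

```bash
cat > seg.py <<'E'
from h import *
p=manip.camera("wrist"); h=cv2.cvtColor(p["color"],cv2.COLOR_RGB2HSV)
m=((h[...,0]<25)&(h[...,1]>110)&(h[...,2]>50)).astype(np.uint8)
m[285:]=0;m=cv2.morphologyEx(m,cv2.MORPH_OPEN,np.ones((3,3)))
n,l,st,c=cv2.connectedComponentsWithStats(m)
for i in range(1,n):
    if st[i,4]>60: print(st[i],c[i].round(),onz(p,c[i][1],c[i][0],32).round(1))
v,u=np.nonzero(m); w=np.array([onz(p,a,b,32)[:2] for a,b in zip(v,u)],np.float32)
print(cv2.minAreaRect(w))
E
python3 seg.py
```

```text
[300 184  32  21 656] [316. 194.] [ 497.1 -285.8   32. ]
[308 254  12  10  93] [314. 259.] [ 509.1 -349.    32. ]
((503.3576965332031, -314.582763671875), (29.29697608947754, 77.96282958984375), 12.711297988891602)
```

```bash
python3 -c "
from h import *
a=np.radians(12.5)
go([504,-317,-26.8],axes([np.cos(a),np.sin(a),0],[0,0,-1]))"
```

```text
shift [ 0.17 -0.28 16.36] turn [-0.4 -0.2  0. ] other [   0.4   -0.6 -180. ] j6 -0.88
```

```bash
python3 -m creep '[[0.2,-0.3,0,-0.4,-0.2,0],[0,0,4,0,0,0],[0,0,4,0,0,0],[0,0,3,0,0,0],[0,0,2,0,0,0],[0,0,1.5,0,0,0],[0,0,1,0,0,0],[0,0,0.5,0,0,0],[0,0,0.3,0,0,0],[0,0,0,0,0,0]]'; python3 -m creep '[[0,0,0,0,0,0],[0,0,0,0,0,0],[0,0,0,0,0,0],[0,0,0,0,0,0]]' 2.0
```

```text
time_s: 19.45
eef_pos: [505.1, -317.4, -26.0]
ee_rot: [0.626, 0.78, 0.0, 0.0]
wrist_force: [-0.4, 0.3, 0.3]
opening: 56.0
grasp_force: 0.0
time_s: 19.95
eef_pos: [504.9, -317.3, -26.1]
ee_rot: [0.626, 0.78, 0.0, 0.0]
wrist_force: [-0.9, 1.2, 4.2]
opening: 31.6
grasp_force: 30.0
```

```bash
python3 -m creep '[[0,0,-2,0,0,0],[0,0,-5,0,0,0],[0,0,-5,0,0,0],[0,0,-5,0,0,0],[0,0,0,0,0,0]]'
cat > t2.py <<'E'
from h import *
F,Rm=framepts([530.5,94.2,-.17]); 
rot=axes(Rm.apply([1,0,0]),Rm.apply([0,0,-1]))
for h in(107,0): go(np.array([538.7,-57.8,6.9])+Rm.apply([-60,0,h]),rot)
E
python3 t2.py
```

```text
time_s: 20.58
eef_pos: [506.6, -318.7, 147.5]
ee_rot: [0.626, 0.78, 0.0, 0.003]
wrist_force: [-0.5, 0.3, -2.8]
opening: 31.5
grasp_force: 30.0
shift [25.39  7.29  1.81] turn [21.8  4.4 22. ] other [  -6.2   30.3 -155.1] j6 -0.88
shift [26.94  3.57 11.72] turn [21.8  4.4 22. ] other [  -6.2   30.3 -155.1] j6 -0.88
```

```bash
python3 -m creep '[[5.08,1.46,0,0,0,0],[5.08,1.46,0,0,0,0],[5.08,1.46,0,0,0,0],[5.08,1.46,0,0,0,0],[5.08,1.46,0,0,0,0],[0,0,0,7.3,1.5,7.4],[0,0,0,7.3,1.5,7.3],[0,0,0,7.2,1.4,7.3],[0,0,0,0,0,0],[0,0,0,0,0,0]]'; python3 t2.py; python3 seg.py
```

```text
time_s: 21.82
eef_pos: [520.5, -53.5, 143.1]
ee_rot: [0.75, 0.633, -0.122, -0.147]
wrist_force: [-0.6, -0.2, -0.8]
opening: 32.1
grasp_force: 30.0
shift [-0.12  0.8   1.25] turn [-0.3 -0.1  0.1] other [   0.2   -0.4 -179.9] j6 -0.04
shift [-0.15  0.85 11.95] turn [-0.3 -0.1  0.1] other [   0.2   -0.4 -179.9] j6 -0.04
[382 194  41  24 953] [402. 206.] [559.  -33.3  32. ]
[ 287  222   67   49 3119] [320. 246.] [472.5 -67.3  32. ]
[ 379  255   39   30 1095] [398. 270.] [549.2 -94.2  32. ]
((503.7058410644531, -58.553794860839844), (89.76177978515625, 136.68003845214844), 80.61064910888672)
```

```bash
python3 -m creep '[[0,0.6,0,0,0,0],[0,0,3,0,0,0],[0,0,3,0,0,0],[0,0,2.5,0,0,0],[0,0,1.5,0,0,0],[0,0,1,0,0,0],[0,0,0.5,0,0,0],[0,0,0.2,0,0,0],[0,0,0,0,0,0],[0,0,0,0,0,0]]'; python3 -m creep '[[0,0,0.2,0,0,0],[0,0,0,0,0,0]]'
```

```text
time_s: 23.12
eef_pos: [483.6, -46.9, 33.5]
ee_rot: [0.751, 0.633, -0.122, -0.147]
wrist_force: [-1.1, 0.2, -0.6]
opening: 31.7
grasp_force: 30.0
time_s: 23.38
eef_pos: [482.4, -46.6, 31.3]
ee_rot: [0.75, 0.633, -0.123, -0.147]
wrist_force: [-0.0, 0.3, -0.4]
opening: 31.9
grasp_force: 30.0
```

```bash
python3 -m creep '[[0,0,0.1,0,0,0],[0,0,0,0,0,0],[0,0,0,0,0,0],[0,0,0,0,0,0],[0,0,-1,0,0,0],[0,0,-3,0,0,0],[0,0,-5,0,0,0],[0,0,-5,0,0,0],[0,0,0,0,0,0]]' 4.4
python3 seg.py
python3 - <<'E'
from h import *
np.set_printoptions(precision=1,suppress=True)
F,Rm=framepts([530.5,94.2,-.17])
rot=axes(Rm.apply([1,0,0]),Rm.apply([0,0,-1]))
s=manip.camera("scene");t=manip.camera("top");ob=[];P=dict(s=s,t=t)
for n in P:
  for k in F:
    r=manip.place_of(P[n],k)
    if r: ob.append((k,n,np.array(r[0]["point"][::-1])));print(k,n,r[0]["conf"])
f=lambda q:np.concatenate([proj(P[n],framepts(q[:3],q[3])[0][k])-uv for k,n,uv in ob])
r=least_squares(f,[530,94,-.17,.38],loss="soft_l1");print(r.x.round(3));print(r.fun.reshape(-1,2))
F,Rm=framepts(r.x[:3],r.x[3]);print(F)
E
```

```text
time_s: 24.5
eef_pos: [537.0, -56.5, 163.6]
ee_rot: [0.751, 0.633, -0.12, -0.144]
wrist_force: [-0.4, 0.2, -1.0]
opening: 43.9
grasp_force: 0.0
[303 188  33  22 720] [319. 199.] [488.5 -23.6  32. ]
[368 190  37  22 785] [386. 201.] [558.3 -33.3  32. ]
[304 244  32  28 878] [319. 257.] [477.6 -88.3  32. ]
[366 246  36  28 794] [385. 258.] [551.2 -91.4  32. ]
((516.589599609375, -64.51658630371094), (95.57551574707031, 108.06844329833984), 81.38107299804688)
tote_in s 0.94
handle s 0.84
kick_pivot s 0.79
kick_tip s 0.73
handle t 0.56
kick_pivot t 0.55
kick_tip t 0.91
[532.1  93.6  -0.2   0.4]
[[ 2.6  1.4]
 [ 1.1 -1.2]
 [ 0.4 -0.5]
 [-1.6  1.3]
 [-0.3 -2.7]
 [ 0.9  0.1]
 [ 1.2  0.8]]
{'tote_in': array([521.1, -51.5,  43.3]), 'handle': array([611. ,  80.8, 248.3]), 'kick_pivot': array([570.7, 193.8, 115.4]), 'kick_tip': array([598.2, 291.5, 141.9])}
```

```bash
cat > k.py <<'E'
from h import *
F,Rm=framepts([531.5,94,-.17],.385);D=33
rot=axes(Rm.apply([1,0,0]),Rm.apply([0,0,-1]))
def tipat(y,z,x=0): return F["kick_pivot"]+Rm.apply([x,y,z-D])
if __name__=="__main__":
    for y,z in((76,150),(76,60),(76,32),(72,0),(60,-42)): print(y,z,tipat(y,z).round(1),end=" ");go(tipat(y,z),rot)
E
python3 k.py
```

```text
76 150 [625.8 261.5 224.4] shift [32.84  1.02 -7.29] turn [-0.1 -0.1  0. ] other [ 2.0e-01 -1.0e-01 -1.8e+02] j6 -0.04
76 60 [592.5 267.2 141. ] shift [32.82  1.03  1.71] turn [-0.1 -0.1  0. ] other [ 2.0e-01 -1.0e-01 -1.8e+02] j6 -0.04
76 32 [582.1 269.  115. ] shift [32.82  1.03  4.51] turn [-0.1 -0.1  0. ] other [ 2.0e-01 -1.0e-01 -1.8e+02] j6 -0.04
72 0 [569.6 267.1  85.4] shift [32.41  1.04  7.7 ] turn [-0.1 -0.1  0. ] other [ 2.0e-01 -1.0e-01 -1.8e+02] j6 -0.04
60 -42 [552.  257.9  46.5] shift [31.2   1.04 11.9 ] turn [-0.1 -0.1  0. ] other [ 2.0e-01 -1.0e-01 -1.8e+02] j6 -0.04
```

```bash
python3 -m creep '[[0,0.5,-4,0,0,0],[0,0.5,-4,0,0,0],[0,0,-3.5,0,0,0],[0,0,0,0,0,0],[0,0,0,0,0,0]]' 0; python3 -m creep '[[4.7,0,0,0,0,0],[4.7,0,0,0,0,0],[4.7,0,0,0,0,0],[4.7,0,0,0,0,0],[4.7,0,0,0,0,0],[4.7,0,0,0,0,0],[4.6,0,0,0,0,0],[0,0,0,0,0,0],[0,0,0,0,0,0]]'; python3 k.py
```

```text
time_s: 25.68
eef_pos: [585.1, -64.9, 262.1]
ee_rot: [0.75, 0.632, -0.123, -0.148]
wrist_force: [0.0, 0.0, -0.5]
opening: 0.5
grasp_force: 0.0
time_s: 26.8
eef_pos: [640.7, 257.9, 262.7]
ee_rot: [0.75, 0.632, -0.123, -0.148]
wrist_force: [-1.1, -0.3, -0.6]
opening: 0.3
grasp_force: 0.0
76 150 [625.8 261.5 224.4] shift [0.09 0.03 4.12] turn [-0.1 -0.1  0. ] other [ 1.0e-01 -2.0e-01 -1.8e+02] j6 0.44
76 60 [592.5 267.2 141. ] shift [ 0.08  0.05 13.12] turn [-0.1 -0.1  0. ] other [ 1.0e-01 -2.0e-01 -1.8e+02] j6 0.44
76 32 [582.1 269.  115. ] shift [ 0.07  0.05 15.92] turn [-0.1 -0.1  0. ] other [ 1.0e-01 -2.0e-01 -1.8e+02] j6 0.44
72 0 [569.6 267.1  85.4] shift [-0.33  0.06 19.12] turn [-0.1 -0.1  0. ] other [ 1.0e-01 -2.0e-01 -1.8e+02] j6 0.44
60 -42 [552.  257.9  46.5] shift [-1.54  0.07 23.32] turn [-0.1 -0.1  0. ] other [ 1.0e-01 -2.0e-01 -1.8e+02] j6 0.44
```

```bash
python3 -m creep '[[0.1,0.05,4,0,0,0],[0,0,4,0,0,0],[0,0,3,0,0,0],[0,0,1.5,0,0,0],[0,0,0,0,0,0],[0,0,0,0,0,0]]'
python3 - <<'E'
from h import *
w=manip.camera("wrist");s=manip.camera("scene")
A=w["color"][140:400,170:470];B=cv2.resize(s["color"][180:310,320:470],None,fx=2,fy=2)
cv2.imwrite("pics/k1.png",np.hstack([A,B])[:,:,::-1])
for t in("kick_tip","kick_pivot"):
  print(t,[(q["point"],q["conf"]) for q in manip.place_of(w,t)[:2]],[(q["point"],q["conf"]) for q in manip.place_of(s,t)[:2]])
E
```

```text
time_s: 27.55
eef_pos: [596.6, 267.2, 148.8]
ee_rot: [0.751, 0.633, -0.122, -0.147]
wrist_force: [-0.4, -0.7, -0.7]
opening: 0.3
grasp_force: 0.0
kick_tip [([229.5, 320.4], 0.8)] [([274.1, 426.8], 0.69), ([273.6, 189.3], 0.27)]
kick_pivot [] [([368.9, 395.2], 0.65), ([270.8, 382.3], 0.51)]
```

View pics/k1.png

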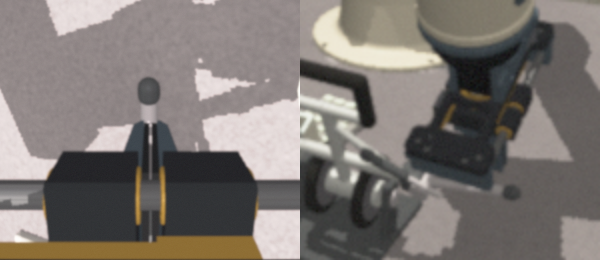

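The wrist crop shows the kickstand tip at (148,90), in line with the closed fingers at col 150. The scene crop shows the fingers over the bar. I'll push down now.

```bash
python3 -m creep '[[0,0,2,0,0,0],[0,0,1,0,0,0],[0,0,0.8,0,0,0],[-0.1,0,0.8,0,0,0],[-0.1,0,0.8,0,0,0],[-0.1,0,0.8,0,0,0],[0,0,0,0,0,0]]'; python3 -m creep '[[-0.2,0,0.8,0,0,0],[-0.2,0,0.8,0,0,0],[-0.2,0,0.8,0,0,0],[-0.2,0,0.8,0,0,0],[0,0,0,0,0,0]]'; python3 -m creep '[[-0.2,0,0.6,0,0,0],[-0.2,0,0.6,0,0,0],[-0.1,0,0.6,0,0,0],[0,0,0,0,0,0]]'
cat > chk.py <<'E'
from h import *
for n in("scene","wrist","top"):
  p=manip.camera(n)
  r=manip.place_of(p,"kick_tip"); print(n,[(np.round(q["point"]),round(q["conf"],2)) for q in r[:2]])
  F,Rm=framepts([531.5,94,-.17],.385)
  for a in(0,.5,.9,1.3,1.85): print(a,proj(p,F["kick_pivot"]+Rm.apply([0,105*np.cos(.279-a),105*np.sin(.279-a)]))[::-1].round())
E
python3 chk.py
```

```text
time_s: 28.72
eef_pos: [571.9, 268.4, 89.8]
ee_rot: [0.75, 0.632, -0.123, -0.147]
wrist_force: [1.4, -0.2, 2.3]
opening: 0.4
grasp_force: 1.4
time_s: 29.35
eef_pos: [558.0, 262.3, 59.8]
ee_rot: [0.75, 0.632, -0.124, -0.148]
wrist_force: [-0.2, 0.8, 0.0]
opening: 0.0
grasp_force: 0.0
time_s: 29.85
eef_pos: [551.0, 258.9, 43.5]
ee_rot: [0.75, 0.632, -0.123, -0.147]
wrist_force: [0.1, -0.1, 1.1]
opening: 0.1
grasp_force: 0.0
scene []
0 [276. 426.]
0.5 [290. 427.]
0.9 [297. 420.]
1.3 [299. 408.]
1.85 [295. 386.]
wrist []
0 [272. 317.]
0.5 [228. 318.]
0.9 [240. 319.]
1.3 [271. 319.]
1.85 [328. 319.]
top []
0 [234. 218.]
0.5 [246. 220.]
0.9 [255. 229.]
1.3 [262. 242.]
1.85 [269. 264.]
```

```bash
python3 -m creep '[[0.3,0,-2,0,0,0],[0.3,0,-4,0,0,0],[0,0,-5,0,0,0],[0,0,-5,0,0,0],[0,0,-5,0,0,0],[0,0,-4,0,0,0],[0,0,0,0,0,0],[0,0,0,0,0,0]]' 4.5; python3 chk.py
python3 - <<'E'
from h import *
s=manip.camera("scene");A=cv2.resize(s["color"][190:320,290:450],None,fx=4,fy=4)
cv2.imwrite("pics/k2.png",A[:,:,::-1])
F,Rm=framepts([531.5,94,-.17],.385);print(F["handle"])
rot=axes(Rm.apply([1,0,0]),Rm.apply([0,0,-1]))
for h in(60,0): go(F["handle"]+Rm.apply([0,0,h-19-33]),rot)
for n in("scene","top","wrist"):
  p=manip.camera(n);print(n,[(np.round(q["point"]),round(q["conf"],2)) for q in manip.place_of(p,"handle")],proj(p,F["handle"])[::-1])
E
```

```text
time_s: 31.15
eef_pos: [644.7, 248.4, 274.7]
ee_rot: [0.75, 0.632, -0.123, -0.148]
wrist_force: [-0.3, 0.4, -0.0]
opening: 44.8
grasp_force: 0.0
scene [(array([295., 386.]), 0.74), (array([316., 496.]), 0.55)]
0 [276. 426.]
0.5 [290. 427.]
0.9 [297. 420.]
1.3 [299. 408.]
1.85 [295. 386.]
wrist [(array([243., 326.]), 0.69), (array([ 73., 283.]), 0.31)]
0 [189. 320.]
0.5 [182. 320.]
0.9 [191. 320.]
1.3 [210. 320.]
1.85 [244. 320.]
top []
0 [234. 218.]
0.5 [246. 220.]
0.9 [255. 229.]
1.3 [262. 242.]
1.85 [269. 264.]
[605.52907285  81.29240461 250.35968653]
shift [-17.15  -0.03   1.86] turn [-0.1 -0.1  0. ] other [ 2.0e-01 -1.0e-01 -1.8e+02] j6 0.43
shift [-17.16  -0.03   7.86] turn [-0.1 -0.1  0. ] other [ 2.0e-01 -1.0e-01 -1.8e+02] j6 0.43
scene [(array([218., 326.]), 0.87), (array([254., 203.]), 0.42)] [215.02888928 326.9735951 ]
top [(array([221., 309.]), 0.66), (array([278., 367.]), 0.54)] [220.76308088 310.36826619]
wrist [] [438.3763719  319.08281916]
```

View pics/k2.png

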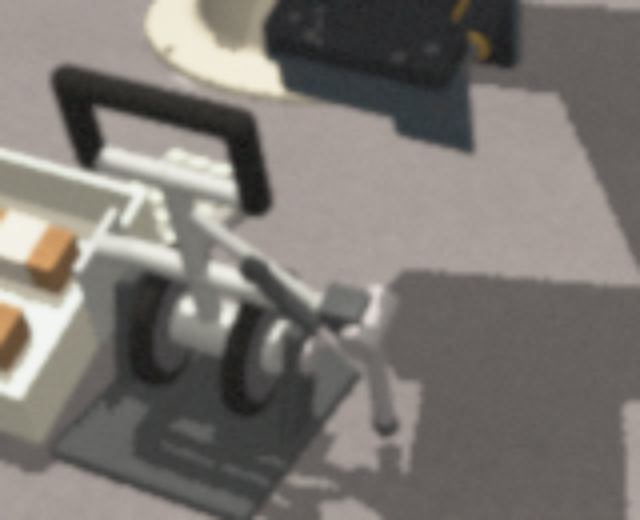

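The crop shows the kickstand down, with its tip at (385,428), which is scene pixel (386,297) and matches the prediction for 1.85 rad. Both cartons are in the tote. Next is the handle.

```bash
python3 -m creep '[[-4.3,0,0,0,0,0],[-4.3,0,0,0,0,0],[-4.3,0,0,0,0,0],[-4.25,0,0,0,0,0],[0,0,0,0,0,0],[0,0,3,0,0,0],[0,0,2,0,0,0],[0,0,1.5,0,0,0],[0,0,0.8,0,0,0],[0,0,0.5,0,0,0],[0,0,0,0,0,0]]'; python3 -m creep '[[0,0,0,0,0,0],[0,0,0,0,0,0],[0,0,0,0,0,0],[0,0,0,0,0,0],[0,0,0,0,0,0]]' 0.5
```

```text
time_s: 33.17
eef_pos: [587.2, 84.7, 203.0]
ee_rot: [0.75, 0.633, -0.122, -0.147]
wrist_force: [0.1, 0.7, 1.0]
opening: 45.0
grasp_force: 0.0
time_s: 33.8
eef_pos: [587.5, 84.5, 202.9]
ee_rot: [0.751, 0.633, -0.122, -0.147]
wrist_force: [4.9, -0.9, -1.3]
opening: 17.4
grasp_force: 30.0
```

```bash
python3 -m creep '[[0,-0.52,0.01,-2,0,0],[0,-0.52,0.01,-2,0,0],[0,-0.52,0.01,-2,0,0],[0,-0.52,0.01,-2,0,0],[0,-0.52,0.01,-2,0,0],[0,0,0,0,0,0]]'
cat > up.py <<'E'
from h import *
np.set_printoptions(precision=3,suppress=True)
s=manip.observe();Rt=R.from_quat(s["ee_rot"]);T=np.array(s["eef_pos"])
G=T+Rt.apply([0,0,-52]);hub=np.array([531.5,94,65]);c=R.from_euler("z",.17).apply(G-hub)
print("grip in frame yaw axes",c,"lean",np.arctan2(c[0],c[2]),"r",np.hypot(c[0],c[2]),"tooltilt",Rt.as_matrix()[:,2],s["wrist_force"],s["opening"])
P={n:manip.camera(n) for n in("scene","top")};ob=[]
for n in P:
  for k in("tote_in","handle","kick_pivot"):
    r=manip.place_of(P[n],k)
    if r and r[0]["conf"]>.5: ob.append((k,n,np.array(r[0]["point"][::-1])))
f=lambda q:np.concatenate([proj(P[n],framepts([531.5,94,-.17],q[0])[0][k])-uv for k,n,uv in ob])
r=least_squares(f,[.2],loss="soft_l1");print("vision lean",r.x,[o[:2] for o in ob],r.fun.round(1))
E
python3 up.py
```

```text
time_s: 34.55
eef_pos: [561.9, 88.5, 210.6]
ee_rot: [0.76, 0.641, -0.067, -0.081]
wrist_force: [3.4, -4.3, -5.4]
opening: 17.5
grasp_force: 30.0
grip in frame yaw axes [ 41.813  -0.318 196.448] lean 0.209715939251544 r 200.84897714434481 tooltilt [-0.206  0.037 -0.978] [ 3.411 -4.307 -5.357] 17.479106470737136
vision lean [0.207] [('tote_in', 'scene'), ('handle', 'scene'), ('kick_pivot', 'scene')] [-0.2 -1.3 -1.7 -0.7 -0.2 -0.4]
```

```bash
python3 -m creep '[[0,-0.51,0.01,-2,0,0],[0,-0.51,0.01,-2,0,0],[0,-0.51,0.01,-2,0,0],[0,-0.51,0.01,-2,0,0],[0,-0.51,0.01,-2,0,0],[0,-0.51,0.01,-2,0,0],[0,0,0,0,0,0],[0,0,0,0,0,0],[0,0,0,0,0,0]]'; python3 up.py; python3 chk.py | grep -v "^[01]"
```

```text
time_s: 36.08
eef_pos: [532.9, 93.1, 213.4]
ee_rot: [0.765, 0.644, -0.0, -0.001]
wrist_force: [4.4, -7.3, -4.8]
opening: 17.2
grasp_force: 30.0
grip in frame yaw axes [  1.699  -0.669 200.367] lean 0.008478382759404268 r 200.3738698379639 tooltilt [-0.002  0.002 -1.   ] [ 4.424 -7.342 -4.842] 17.191947541171917
vision lean [0.046] [('tote_in', 'scene'), ('handle', 'scene'), ('kick_pivot', 'scene'), ('tote_in', 'top')] [-0.2  0.8  1.2  1.7 -2.9 -0.4 -0.8 -2.1]
scene [(array([299., 383.]), 0.53)]
wrist []
top []
```

```bash
python3 -c "
from workcell import manip
s=manip.observe();print(s['eef_pos'],s['grasp_force'],s['time_s']);print(manip.finish_job())"
```

```text
[532.95861526  93.12909807 213.39406603] 30.00721961259842 36.775
the job is handed in; nothing more can be done
None
```

I handed the job in at 36.8 s: both cartons in the tote, the kickstand snapped fully down, and the gripper holding the caddy by its top handle at about 0 rad lean by arm position (the camera fit gave 0.05).

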